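# Find the spares case with the loose valve ball and hold it out

### The job

One of the three closed spares cases in the tray has its steel valve ball loose inside. Going from the robot's left to its right, lift each case out and shake it briskly to and fro to find the one that rattles, putting the quiet ones back standing in the tray. Finish with the program ending while the gripper still holds the rattling case: upright, still and held out in front, wholly beyond the tray's far rim and about 15 cm above the bench, so that a colleague across the bench can take it.

Things in the scene. Friction and masses are not known exactly. Their poses are not given: they have to be found in the camera images.
- tray: fixed shallow black plastic tray on the bench, 200 mm deep (its x, away from the robot) by 500 mm wide (its y), rim 22 mm high, floor and rims 3 mm thick. Origin: centre of its underside on the bench; +x points to its far rim (outer edge at x = +100 mm), +y towards the robot's left. It may be turned a little.
- case_left: leftmost (+y) of three identical closed, opaque aluminium parts cases: 120 mm long (its x, lying along the tray's x), 60 mm wide (its y), 46 mm tall, flat sides; two small latches on the near end, hinge on the far end. 0.3 to 0.4 kg with contents (weights vary at random and tell nothing). Origin: centre of its underside; z up. Centres at least 110 mm apart.
- case_middle: the middle case, as case_left. Hidden in each is a 36 mm, 190 g steel ball in a space 114 x 54 x 40 mm: packed tight in two, loose in one (any of the three at random). The loose ball rolls freely the whole length of the case when it is rocked or jerked, knocks at the ends, and lies at the end that was last low, so the moment at the wrist differs by about 0.1 N m between the two ends.
- case_right: the rightmost (-y) case, as case_left.
- bottle: bystander: amber glass bottle with black cap, 64 mm diameter, 130 mm tall; origin: centre of its underside. Leave it alone.
- wrench: bystander: steel wrench 190 mm long lying on the bench along its own x; origin: its underside, at mid length. Leave it alone.
- flange: bystander: turned steel blank flange, 75 mm diameter, 38 mm tall; origin: centre of its underside. Leave it alone.

How it is judged:
On the way, in this order (a step that is already met when the one before it is completed fails the run):
1. shaking the left case, gripped and over 50 mm above the bench: slow (under 0.08 m/s) before a swing (height (world z) of case_left above 0.05 m and contact force between case_left and the fingers above 1 N and linear speed of case_left below 0.08 m/s and angular speed of case_left below 0.4 rad/s).
2. shaking the left case, gripped and over 50 mm above the bench: a brisk swing (over 0.15 m/s or 0.8 rad/s) (height (world z) of case_left above 0.05 m and contact force between case_left and the fingers above 1 N and (linear speed of case_left above 0.15 m/s or angular speed of case_left above 0.8 rad/s)).
3. shaking the left case, gripped and over 50 mm above the bench: stopped or reversed (all of step 1).
4. shaking the middle case, gripped and over 50 mm above the bench: slow (under 0.08 m/s) before a swing (height (world z) of case_middle above 0.05 m and contact force between case_middle and the fingers above 1 N and linear speed of case_middle below 0.08 m/s and angular speed of case_middle below 0.4 rad/s).
5. shaking the middle case, gripped and over 50 mm above the bench: a brisk swing (over 0.15 m/s or 0.8 rad/s) (height (world z) of case_middle above 0.05 m and contact force between case_middle and the fingers above 1 N and (linear speed of case_middle above 0.15 m/s or angular speed of case_middle above 0.8 rad/s)).
6. shaking the middle case, gripped and over 50 mm above the bench: stopped or reversed (all of step 4).
7. shaking the right case, gripped and over 50 mm above the bench: slow (under 0.08 m/s) before a swing (height (world z) of case_right above 0.05 m and contact force between case_right and the fingers above 1 N and linear speed of case_right below 0.08 m/s and angular speed of case_right below 0.4 rad/s).
8. shaking the right case, gripped and over 50 mm above the bench: a brisk swing (over 0.15 m/s or 0.8 rad/s) (height (world z) of case_right above 0.05 m and contact force between case_right and the fingers above 1 N and (linear speed of case_right above 0.15 m/s or angular speed of case_right above 0.8 rad/s)).
9. shaking the right case, gripped and over 50 mm above the bench: stopped or reversed (all of step 7).
At the end, for the whole second after the job is handed in: The case with the loose ball is gripped, upright within 0.3 rad, still (under 0.05 m/s), underside 80 to 250 mm above the bench, centre over 160 mm past the tray's centre along its x (whole case beyond the far rim). The other two stand upright in the tray, released, at rest ((((distance between ball_c0 and case_left below 0.07 m and contact force between case_left and the fingers above 1 N and x of case_left in the frame of tray above 0.16 m and y of case_left in the frame of tray between -0.25 and 0.25 m and height (world z) of case_left between 0.08 and 0.25 m and angle between case_left's own z axis and vertical below 0.3 rad and linear speed of case_left below 0.05 m/s) and (z of case_middle in the frame of tray below 0.008 m and x of case_middle in the frame of tray between -0.045 and 0.045 m and y of case_middle in the frame of tray between -0.22 and 0.22 m and angle between case_middle's own z axis and vertical below 0.1 rad and contact force between case_middle and the arm below 0.1 N and contact force between case_middle and the fingers below 0.1 N and linear speed of case_middle below 0.03 m/s) and (z of case_right in the frame of tray below 0.008 m and x of case_right in the frame of tray between -0.045 and 0.045 m and y of case_right in the frame of tray between -0.22 and 0.22 m and angle between case_right's own z axis and vertical below 0.1 rad and contact force between case_right and the arm below 0.1 N and contact force between case_right and the fingers below 0.1 N and linear speed of case_right below 0.03 m/s)) or ((distance between ball_c0 and case_middle below 0.07 m and contact force between case_middle and the fingers above 1 N and x of case_middle in the frame of tray above 0.16 m and y of case_middle in the frame of tray between -0.25 and 0.25 m and height (world z) of case_middle between 0.08 and 0.25 m and angle between case_middle's own z axis and vertical below 0.3 rad and linear speed of case_middle below 0.05 m/s) and (z of case_left in the frame of tray below 0.008 m and x of case_left in the frame of tray between -0.045 and 0.045 m and y of case_left in the frame of tray between -0.22 and 0.22 m and angle between case_left's own z axis and vertical below 0.1 rad and contact force between case_left and the arm below 0.1 N and contact force between case_left and the fingers below 0.1 N and linear speed of case_left below 0.03 m/s) and (z of case_right in the frame of tray below 0.008 m and x of case_right in the frame of tray between -0.045 and 0.045 m and y of case_right in the frame of tray between -0.22 and 0.22 m and angle between case_right's own z axis and vertical below 0.1 rad and contact force between case_right and the arm below 0.1 N and contact force between case_right and the fingers below 0.1 N and linear speed of case_right below 0.03 m/s)) or ((distance between ball_c0 and case_right below 0.07 m and contact force between case_right and the fingers above 1 N and x of case_right in the frame of tray above 0.16 m and y of case_right in the frame of tray between -0.25 and 0.25 m and height (world z) of case_right between 0.08 and 0.25 m and angle between case_right's own z axis and vertical below 0.3 rad and linear speed of case_right below 0.05 m/s) and (z of case_left in the frame of tray below 0.008 m and x of case_left in the frame of tray between -0.045 and 0.045 m and y of case_left in the frame of tray between -0.22 and 0.22 m and angle between case_left's own z axis and vertical below 0.1 rad and contact force between case_left and the arm below 0.1 N and contact force between case_left and the fingers below 0.1 N and linear speed of case_left below 0.03 m/s) and (z of case_middle in the frame of tray below 0.008 m and x of case_middle in the frame of tray between -0.045 and 0.045 m and y of case_middle in the frame of tray between -0.22 and 0.22 m and angle between case_middle's own z axis and vertical below 0.1 rad and contact force between case_middle and the arm below 0.1 N and contact force between case_middle and the fingers below 0.1 N and linear speed of case_middle below 0.03 m/s)))); the arm keeps its last pose, push and grip.
It fails at once if a case is dropped or thrown: faster than 0.5 m/s with no finger on it ((linear speed of case_left above 0.5 m/s and contact force between case_left and the fingers below 0.01 N) or (linear speed of case_middle above 0.5 m/s and contact force between case_middle and the fingers below 0.01 N) or (linear speed of case_right above 0.5 m/s and contact force between case_right and the fingers below 0.01 N)).
It fails at once if a bystander is moved over 25 mm (distance of any of bottle, wrench, flange from where it was at the start of the episode above 0.025 m).
It also fails if it takes over 72 s, if anything falls off the work surface, if the arm or the gripper's body presses on something with over 40 N, if the wrist force passes 120 N, or if a joint passes its speed limit or range.

### The arm

A 6-joint arm with a two-finger parallel gripper is mounted at the origin on the work surface. World frame = base frame: x ahead of the robot, y to its left, z up, the work surface at z = 0. Lengths are in m, angles in rad, forces in N, time in s.
With the tool pointing down it reaches from about 0.425 to 0.95 m from the base axis. Payload 3.5 kg.
Tool frame: the origin (TCP) lies on the centre line of the jaws, within the pads' length; the fingertips stand 25 mm ahead of it and the grasp point (between the pads) lies 6 mm ahead of it; y points along the fingers, z is the direction in which the jaws open and shut, and the axes are right-handed (so a half turn about y gives the same grasp; the last joint's range is limited). The gripper opens to 85 mm and grips with 20 to 120 N. Pads are 22 mm wide; open, the fingers measure 114 mm over their backs; the gripper's body (76 mm by 85 mm) begins 54 mm behind the grasp point. The pads swing forward as they close: fully open they stand 13 mm farther back than shut.
Start: joints at [1.123, 0.286, 1.577, -0, 1.279, -0.15], TCP at [0.198, 0.645, 0.256] pointing down, gripper open.
Joint ranges: [-2.77, 2.77], [-0.9, 2.22], [0.21, 2.48], [-1.53, 4.67], [0.24, 2.81], [-2.84, 2.84]. Speed limits (rad/s): [2.79, 2.79, 3.14, 3.14, 3.14, 3.14].

### API

Orientations are given as a unit quaternion [x, y, z, w].
In Python, from plant import ctrl gives the robot as it stands.
- The arm moves only by the tool arm_command, never from a script. Its argument "steps" is a list of rows, each an object with "hand": the opening, from 0 (shut) to 1 (fully open); "travel": the shift along the tool's x, y, z in units of 0.3 m (1.0 is 0.3 m), a list of three; "rotation": the turn, a rotation vector about the tool's x, y, z in units of 30 degrees (1.0 is 30 degrees), a list of three. A call has 1 to 20 rows; each row shifts and turns the pose as measured when the row begins, along the tool's axes as they then stand; what a row does not reach is not made up. A row lasts 1/8 s, in which the tool goes at most 62.5 mm and 10.7 degrees, less where a joint would pass 70% of its speed; a pose out of reach is approached as far as the arm can. A call with a number of a shift or a turn outside -1 to 1 is refused whole. A call with a gripper value outside its range is refused whole. The fingers move at their own pace and stop on an object; "grip_force" is the grip in N (left out, the last holds). Time passes only in rows, so rows that do not move let the fingers close. It gives the time, the measured TCP pose, the force and the opening at its end, in the units of the state.
- ctrl.get_state(): the state, without advancing time (a new reading comes with each control period).
- ctrl.read_camera(name): name is "side" or "top" or "wrist"; returns (picture, depth): 400x640x3 uint8, blue, green, red; 400x640 float32, m along the optical axis (not along the pixel's ray), 0 where there is no reading.
- ctrl.camera_params(name): a dict with "fx", "fy", "cx", "cy" (pixels), "distortion" ([k1, k2, p1, p2, k3] as OpenCV has them; the pictures are not rectified), "extrinsics" (4x4, takes a point from camera to world coordinates); the wrist camera has in their place "tool_from_camera" (4x4, takes a point from camera to tool coordinates, whose origin is the TCP and whose axes are the tool frame's). Camera axes: x right, y down, z forward; pixel columns grow to the right and rows downward; lengths in m; the calibration is good to about 2 mm. A picture is of the moment at which its call begins: read the wrist's pose just before it. camera_params takes no time and is no camera call.
- ctrl.sign_off(): hands the job in, once; it reports no verdict.
Trained networks look in the newest picture that a camera, given by its name, has taken for a name from the list of things; names that differ only in an ending like _2 or _b are one class to them, and where a whole thing is asked for, a point or a joint stands for the part that bears it (a point fixed in the world has none). Each returns a list of dicts, best first, with "score" (0 to 1); they miss things now and then, are a little off and sometimes report something else, mostly with a low value. They report only what shows in the picture. A call takes as long as a camera call.
- ctrl.masks_of(camera, thing): "region" (400x640 bool, what is visible of it) and "at" ([column, row] in pixels, amid what is visible of it).
The state is a dict: "time": time; "qpos": joint angles; "dq": joint speeds; "joint_efforts": joint torques, N m; "eef_pos": TCP position; "tcp_rot": TCP orientation; "contact_force": force on the tool from outside, world axes, zero at the start; "wrist_torque": the same for the moment, N m; "opening": opening from 0.0 (shut) to 1.0 (fully open).
Only numpy, scipy, OpenCV 4.12 (cv2) and the standard library are available. Lean on these libraries where they do the work, as an engineer would, in place of code of your own. Each camera call takes 0.05 s, during which the arm holds its last target.

## Working session

There is one attempt and no reset: what is moved stays moved. The work goes in short steps, Python scripts to look and compute and a tool call to move; the robot and the scene stay as the last step left them, time stands still between calls to the robot, and variables do not carry over. Pictures are saved under pics/ and viewed, and the job is handed in when it is done.

Besides the shell and the picture viewer there is one more tool, called as a command line: name --argument value ..., lists and objects as JSON in quotes. arm_command: Moves the arm, as the interface text tells. Shifts and turns lie within -1 to 1; 1 stands for 0.3 m of shift or 30 degrees of turn. Its arguments: {"type":"object","properties":{"steps":{"type":"array","items":{"type":"object","properties":{"hand":{"type":"number"},"travel":{"type":"array","items":{"type":"number","minimum":-1,"maximum":1}},"rotation":{"type":"array","items":{"type":"number","minimum":-1,"maximum":1}}}}},"grip_force":{"type":"number"}},"required":["steps"]}

```bash
ls; mkdir -p pics
cat > h.py <<'E'
import numpy as np,cv2
from scipy.spatial.transform import Rotation as R
from plant import ctrl
def cam(name):
    s=ctrl.get_state(); im,d=ctrl.read_camera(name); p=ctrl.camera_params(name)
    K=np.array([[p['fx'],0,p['cx']],[0,p['fy'],p['cy']],[0,0,1]]);D=np.array(p['distortion'],float)
    if 'extrinsics' in p: T=np.array(p['extrinsics'])
    else:
        W=np.eye(4);W[:3,:3]=R.from_quat(s['tcp_rot']).as_matrix();W[:3,3]=s['eef_pos'];T=W@np.array(p['tool_from_camera'])
    return im,d,K,D,T
def pts(d,K,D,T,mask):
    v,u=np.nonzero(mask&(d>0)); z=d[v,u]
    n=cv2.undistortPoints(np.c_[u,v].astype(float).reshape(-1,1,2),K,D).reshape(-1,2)
    P=np.c_[n*z[:,None],z]; return P@T[:3,:3].T+T[:3,3]
def st():
    s=ctrl.get_state()
    for k in s: print(k,np.round(s[k],4))
E
python3 - <<'E'
from h import *
st()
print(R.from_quat(ctrl.get_state()['tcp_rot']).as_matrix().round(3))
for n in ['side','top','wrist']:
    im,d,K,D,T=cam(n); cv2.imwrite(f'pics/{n}0.png',im); print(n,T.round(3).tolist())
E
```

```text
pics
time 0.0
qpos [ 1.123   0.2872  1.5782 -0.      1.2786 -0.15  ]
dq [ 0.0007  0.0004  0.0011 -0.0003  0.0013 -0.0009]
joint_efforts [-1.10000e-03 -4.05974e+01 -2.92632e+01 -2.00000e-04  5.70000e-03
 -0.00000e+00]
eef_pos [0.1977 0.6448 0.2549]
tcp_rot [ 0.7001 -0.1051  0.1046 -0.6985]
contact_force [-0.5203 -0.4467  0.8004]
wrist_torque [-0.0086  0.0059 -0.0364]
opening 0.9991
[[ 0.956 -0.001  0.293]
 [-0.293 -0.002  0.956]
 [-0.    -1.    -0.002]]
side [[-1.0, -0.014, 0.018, 0.43], [-0.022, 0.754, -0.657, 1.043], [-0.004, -0.657, -0.754, 1.267], [0.0, 0.0, 0.0, 1.0]]
top [[0.01, -0.98, 0.198, 0.147], [-1.0, -0.009, 0.005, -0.028], [-0.003, -0.198, -0.98, 1.583], [0.0, 0.0, 0.0, 1.0]]
wrist [[0.294, 0.921, 0.257, 0.132], [0.956, -0.282, -0.081, 0.665], [-0.002, 0.27, -0.963, 0.373], [0.0, 0.0, 0.0, 1.0]]
```

View pics/top0.png

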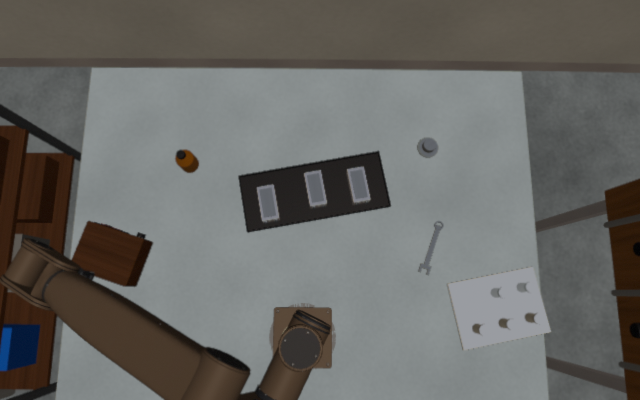

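View pics/side0.png

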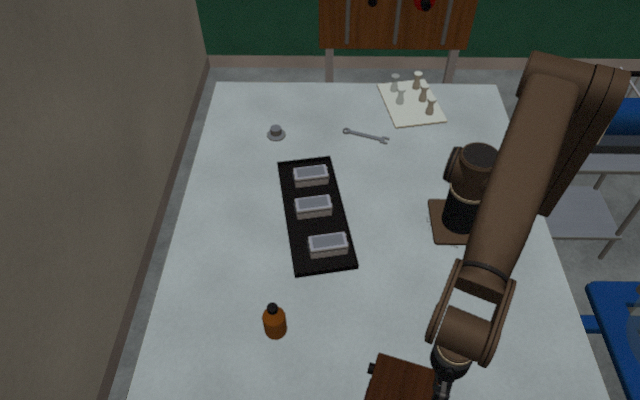

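Run:
```python
from h import *
for n in ['top','side']:
    im,d,K,D,T=cam(n)
    for th in ['case_left','tray','bottle','wrench','flange']:
        for r in ctrl.masks_of(n,th)[:4]:
            P=pts(d,K,D,T,r['region'])
            zt=np.percentile(P[:,2],90)
            Q=P[abs(P[:,2]-zt)<.008] if th=='case_left' else P
            rect=cv2.minAreaRect((Q[:,:2]*1000).astype(np.float32))
            print(n,th,round(r['score'],2),np.round(r['at']),len(P),'ztop',zt.round(3),'med',np.median(Q,0).round(3),'rect',np.round(rect[0],1),np.round(rect[1],1),round(rect[2],2))
```

```text
top case_left 0.72 [267. 205.] 647 ztop 0.052 med [0.437 0.124 0.049] rect [438.7 123.8] [121.7  58.8] 11.39
top tray 0.92 [304. 190.] 6180 ztop 0.009 med [ 0.494 -0.016  0.002] rect [492.8 -33.6] [209.1 505.8] 10.66
top bottle 0.76 [186. 160.] 407 ztop 0.128 med [0.572 0.395 0.087] rect [578.3 403.6] [54.3 61. ] 23.01
top flange 0.74 [426. 147.] 331 ztop 0.038 med [ 0.647 -0.428  0.013] rect [ 654.9 -433.5] [69.2 72.7] 85.7
side case_left 0.75 [327. 247.] 929 ztop 0.054 med [0.437 0.125 0.052] rect [437.  123.5] [121.4  65.3] 11.13
side tray 0.87 [315. 219.] 4788 ztop 0.02 med [0.493 0.014 0.006] rect [487.2 -45.8] [209.1 534.2] 10.59
side bottle 0.72 [275. 320.] 707 ztop 0.13 med [0.577 0.422 0.087] rect [571.8 389.3] [102.1  63.4] 64.54
side wrench 0.72 [368. 137.] 232 ztop 0.013 med [ 0.287 -0.433  0.008] rect [ 296.6 -440. ] [ 48.8 179.5] 70.19
side flange 0.49 [275. 132.] 219 ztop 0.041 med [ 0.649 -0.422  0.019] rect [ 645.9 -430.2] [75.9 63.1] 32.9
```

The tops show the three cases at (267,203), (315,188) and (359,184) in the top picture. The tray is turned about 11°, the bottle is at (187,160), the flange at (427,147) and the wrench at (430,250). The arm is at the left. Next I measure the other two cases.

```bash
cat > m.py <<'E'
from h import *
import sys
for n in sys.argv[1:]:
    im,d,K,D,T=cam(n); cv2.imwrite(f"pics/{n}_{ctrl.get_state()['time']:.2f}.png",im)
    for th in ['case_left','case_middle','case_right']:
        for r in ctrl.masks_of(n,th)[:3]:
            P=pts(d,K,D,T,r['region'])
            if len(P)<50: continue
            zt=np.percentile(P[:,2],80)
            Q=P[abs(P[:,2]-zt)<.008]
            rect=cv2.minAreaRect((Q[:,:2]*1000).astype(np.float32))
            print(n,th,round(r['score'],2),np.round(r['at']),len(P),'ztop',zt.round(4),'mean',Q.mean(0).round(4),'rect',np.round(rect[0],1),np.round(rect[1],1),round(rect[2],2))
E
python3 m.py top side
python3 - <<'E'
from h import *
s=ctrl.get_state()
W=R.from_quat(s['tcp_rot']).as_matrix();p=np.array(s['eef_pos'])
print((W.T@(np.array([.438,.124,.2])-p)/.3).round(3))
E
```

```text
top case_left 0.64 [269. 202.] 682 ztop 0.0511 mean [0.4391 0.1237 0.0489] rect [438.2 124.1] [123.3  60. ] 10.98
top case_middle 0.74 [316. 192.] 648 ztop 0.051 mean [ 0.4899 -0.0352  0.0486] rect [489.7 -35.8] [123.6  58.8] 10.81
top case_right 0.82 [357. 185.] 732 ztop 0.0503 mean [ 0.504  -0.1823  0.0482] rect [ 504.6 -182.5] [123.1  60.5] 10.21
side case_left 0.75 [326. 245.] 894 ztop 0.0532 mean [0.4373 0.1256 0.0516] rect [436.4 122.9] [121.4  66.6] 10.0
side case_middle 0.79 [312. 206.] 803 ztop 0.0529 mean [ 0.4887 -0.0342  0.0516] rect [487.9 -36.1] [123.6  67.5] 12.43
side case_right 0.82 [310. 171.] 681 ztop 0.0532 mean [ 0.504  -0.1811  0.0518] rect [ 504.3 -185.1] [124.1  67.8] 11.92
[ 1.275  0.188 -1.426]
```

arm_command --steps '[{"hand": 1,"travel": [0.1,0.015,-0.11],"rotation": [0,0,0]},{"hand": 1,"travel": [0.13,0.02,-0.145],"rotation": [0,0,0]},{"hand": 1,"travel": [0.13,0.02,-0.145],"rotation": [0,0,0]},{"hand": 1,"travel": [0.13,0.02,-0.145],"rotation": [0,0,0]},{"hand": 1,"travel": [0.13,0.02,-0.145],"rotation": [0,0,0]},{"hand": 1,"travel": [0.13,0.02,-0.145],"rotation": [0,0,0]},{"hand": 1,"travel": [0.13,0.02,-0.145],"rotation": [0,0,0]},{"hand": 1,"travel": [0.13,0.02,-0.145],"rotation": [0,0,0]},{"hand": 1,"travel": [0.13,0.02,-0.145],"rotation": [0,0,0]},{"hand": 1,"travel": [0.1,0,-0.11],"rotation": [0,0,0]},{"hand": 1,"travel": [0,0,0],"rotation": [0,-0.3,0]},{"hand": 1,"travel": [0,0,0],"rotation": [0,-0.3,0]},{"hand": 1,"travel": [0,0,0],"rotation": [0,-0.3,0]},{"hand": 1,"travel": [0,0,0],"rotation": [0,0,0]}]' --grip_force 90

```text
time: 2.9
eef_pos: [0.4415, 0.1253, 0.2055]
tcp_rot: [-0.703, -0.07, 0.061, 0.706]
contact_force: [0.0, -0.1, 0.2]
opening: 0.999
```

```bash
cat > g.py <<'E'
from h import *
import sys
def goto(x,y,z,yaw):
    s=ctrl.get_state(); W=R.from_quat(s['tcp_rot']).as_matrix();p=np.array(s['eef_pos'])
    a=np.radians(yaw);zx=np.array([-np.sin(a),np.cos(a),0]);yd=np.array([0,0,-1.])
    G=np.c_[np.cross(yd,zx),yd,zx]
    if W[:2,2]@zx[:2]<0: G=G@np.diag([-1,1,-1])
    print('travel units',(W.T@(np.array([x,y,z])-p)/.3).round(3),'after-rot',(G.T@(np.array([x,y,z])-p)/.3).round(3),'rot units',(np.degrees(R.from_matrix(W.T@G).as_rotvec())/30).round(3))
    print('t',round(s['time'],2),'pos',p.round(4),'F',np.round(s['contact_force'],2),'M',np.round(s['wrist_torque'],3),'q',np.round(s['qpos'],2),'op',round(float(s['opening']),3))
    print(W.round(3).tolist())
if __name__=='__main__': goto(*map(float,sys.argv[1:5]))
E
python3 m.py wrist; python3 g.py .438 .1238 .038 10.7; ls pics
```

```text
wrist case_left 0.71 [310. 180.] 9879 ztop 0.0502 mean [0.4347 0.1215 0.0493] rect [437.7 122. ] [121.9  60.1] 10.78
wrist case_middle 0.71 [125. 203.] 12441 ztop 0.0499 mean [ 0.4852 -0.0363  0.049 ] rect [489.1 -37.9] [122.3  60.5] 10.73
wrist case_middle 0.16 [  8. 216.] 1493 ztop 0.0228 mean [ 0.5336 -0.1488  0.0215] rect [ 524.3 -150.5] [69.3  4.2] 9.64
wrist case_right 0.94 [  7. 215.] 1464 ztop 0.0229 mean [ 0.5336 -0.1488  0.0216] rect [ 524.3 -150.5] [69.3  4.2] 9.64
travel units [-0.019  0.558 -0.005] after-rot [-0.012  0.558 -0.004] rot units [-0.006 -0.001  0.024]
t 3.1 pos [0.4414 0.1255 0.2054] F [-0.3   0.7   0.06] M [ 0.033 -0.032 -0.076] q [ 0.05 -0.16  2.14  0.01  1.15 -1.71] op 1.0
[[0.983, 0.012, -0.185], [0.185, 0.005, 0.983], [0.013, -1.0, 0.003]]
side0.png
side_1.00.png
top0.png
top_0.80.png
wrist0.png
wrist_2.95.png
```

arm_command --steps '[{"hand": 1,"travel": [-0.01,0.08,-0.004],"rotation": [-0.006,0,0.024]},{"hand": 1,"travel": [-0.002,0.15,-0.003],"rotation": [0,0,0]},{"hand": 1,"travel": [0,0.15,0],"rotation": [0,0,0]},{"hand": 1,"travel": [0,0.1,0],"rotation": [0,0,0]},{"hand": 1,"travel": [0,0.06,0],"rotation": [0,0,0]},{"hand": 1,"travel": [0,0.02,0],"rotation": [0,0,0]},{"hand": 1,"travel": [0,0,0],"rotation": [0,0,0]}]'

```text
time: 3.98
eef_pos: [0.4412, 0.1238, 0.0352]
tcp_rot: [0.704, 0.066, -0.061, -0.704]
contact_force: [1.0, 0.3, -0.2]
opening: 1.001
```

```bash
python3 g.py .4377 .1232 .036 10.7
```

```text
travel units [-0.012 -0.003  0.   ] after-rot [-0.012 -0.003  0.   ] rot units [ 0.002 -0.013  0.012]
t 3.98 pos [0.4412 0.1238 0.0352] F [ 0.96  0.34 -0.24] M [-0.002  0.008 -0.063] q [ 0.05  0.13  2.23 -0.    0.78 -1.7 ] op 1.001
[[0.984, 0.006, -0.179], [0.179, 0.0, 0.984], [0.006, -1.0, -0.001]]
```

arm_command --steps '[{"hand": 0.9,"travel": [-0.012,-0.003,0],"rotation": [0,-0.013,0.01]},{"hand": 0,"travel": [0,0,0],"rotation": [0,0,0]},{"hand": 0,"travel": [0,0,0],"rotation": [0,0,0]},{"hand": 0,"travel": [0,0,0],"rotation": [0,0,0]},{"hand": 0,"travel": [0,0,0],"rotation": [0,0,0]},{"hand": 0,"travel": [0,0,0],"rotation": [0,0,0]}]'

```text
time: 4.72
eef_pos: [0.4389, 0.1232, 0.0384]
tcp_rot: [0.705, 0.068, -0.064, -0.703]
contact_force: [0.3, 0.3, -2.0]
opening: 0.687
```

```bash
python3 g.py .4377 .1232 .036 10.7
```

```text
travel units [-0.004  0.008  0.001] after-rot [-0.004  0.008  0.001] rot units [0.004 0.001 0.01 ]
t 4.72 pos [0.4389 0.1232 0.0384] F [ 0.25  0.31 -1.95] M [0.007 0.05  0.025] q [ 0.05  0.12  2.24 -0.    0.78 -1.71] op 0.687
[[0.983, 0.006, -0.186], [0.186, -0.001, 0.983], [0.005, -1.0, -0.002]]
```

arm_command --steps '[{"hand": 0,"travel": [0,-0.03,0],"rotation": [0,0,0]},{"hand": 0,"travel": [0.02,-0.08,0],"rotation": [0,0,0]},{"hand": 0,"travel": [0.05,-0.12,0],"rotation": [0,0,0]},{"hand": 0,"travel": [0.05,-0.12,0],"rotation": [0,0,0]},{"hand": 0,"travel": [0.05,-0.12,0],"rotation": [0,0,0]},{"hand": 0,"travel": [0.02,-0.06,0],"rotation": [0,0,0]},{"hand": 0,"travel": [0,0,0],"rotation": [0,0,0]},{"hand": 0,"travel": [0,0,0],"rotation": [0,0,0]},{"hand": 0,"travel": [0,0,0],"rotation": [0,0,0]}]'

```text
time: 5.85
eef_pos: [0.4897, 0.1341, 0.1985]
tcp_rot: [0.704, 0.063, -0.069, -0.704]
contact_force: [0.2, 0.3, -4.0]
opening: 0.689
```

```bash
cat > mom.py <<'E'
from h import *
L=[];F=[]
for i in range(6):
    ctrl.read_camera('wrist'); s=ctrl.get_state(); W=R.from_quat(s['tcp_rot']).as_matrix()
    L.append(W.T@np.array(s['wrist_torque'])); F.append(s['contact_force'])
print('t',round(s['time'],2),'p',np.round(s['eef_pos'],3),'M tool',np.mean(L,0).round(3),'sd',np.std(L,0).round(3),'F',np.mean(F,0).round(2),'op',round(float(s['opening']),3),'W',W.round(3).tolist())
print('rotfix',)
import g; a=np.degrees(np.arctan2(W[1,0],W[0,0])); g.goto(*s['eef_pos'],10.7)
E
python3 mom.py
```

```text
t 6.15 p [0.491 0.134 0.199] M tool [-0.01  -0.005 -0.015] sd [0.028 0.022 0.039] F [ 0.17  0.28 -3.67] op 0.691 W [[0.983, -0.006, -0.186], [0.186, -0.001, 0.983], [-0.006, -1.0, -0.0]]
rotfix
travel units [0. 0. 0.] after-rot [0. 0. 0.] rot units [ 0.     0.001 -0.012]
t 6.15 pos [0.4905 0.1342 0.1995] F [-0.03  0.52 -3.03] M [ 0.048 -0.022 -0.018] q [ 0.07 -0.02  2.03 -0.    1.14 -1.69] op 0.691
[[0.983, -0.006, -0.186], [0.186, -0.001, 0.983], [-0.006, -1.0, -0.0]]
```

arm_command --steps '[{"hand": 0,"travel": [0.15,0,0],"rotation": [0,0,0]},{"hand": 0,"travel": [-0.15,0,0],"rotation": [0,0,0]},{"hand": 0,"travel": [-0.15,0,0],"rotation": [0,0,0]},{"hand": 0,"travel": [0.15,0,0],"rotation": [0,0,0]},{"hand": 0,"travel": [0.1,0,0],"rotation": [0,0,0]},{"hand": 0,"travel": [0,0,0],"rotation": [0,0,0]},{"hand": 0,"travel": [0,0,0],"rotation": [0,0,0.3]},{"hand": 0,"travel": [0,0,0],"rotation": [0,0,0.3]},{"hand": 0,"travel": [0,0,0],"rotation": [0,0,0]},{"hand": 0,"travel": [0,0,0],"rotation": [0,0,0]},{"hand": 0,"travel": [0,0,0],"rotation": [0,0,0]},{"hand": 0,"travel": [0,0,0],"rotation": [0,0,-0.3]},{"hand": 0,"travel": [0,0,0],"rotation": [0,0,-0.24]},{"hand": 0,"travel": [0,0,0],"rotation": [0,0,0]},{"hand": 0,"travel": [0,0,0],"rotation": [0,0,0]}]'

```text
time: 8.02
eef_pos: [0.5068, 0.1388, 0.1861]
tcp_rot: [0.705, 0.044, -0.089, -0.703]
contact_force: [-0.5, 0.2, -3.3]
opening: 0.689
```

```bash
python3 mom.py
```

```text
t 8.32 p [0.507 0.139 0.185] M tool [-0.009 -0.024 -0.046] sd [0.025 0.035 0.013] F [ 0.15  0.12 -3.36] op 0.691 W [[0.98, -0.063, -0.187], [0.186, -0.009, 0.982], [-0.064, -0.998, 0.003]]
rotfix
travel units [0. 0. 0.] after-rot [0. 0. 0.] rot units [-0.006  0.002 -0.122]
t 8.32 pos [0.5072 0.1388 0.1853] F [-0.45  0.5  -3.48] M [-0.04  -0.053  0.013] q [ 0.08  0.06  1.97 -0.    1.17 -1.68] op 0.691
[[0.98, -0.063, -0.187], [0.186, -0.009, 0.982], [-0.064, -0.998, 0.003]]
```

arm_command --steps '[{"hand": 0,"travel": [0,0,0],"rotation": [0,0,-0.3]},{"hand": 0,"travel": [0,0,0],"rotation": [0,0,-0.3]},{"hand": 0,"travel": [0,0,0],"rotation": [0,0,-0.3]},{"hand": 0,"travel": [0,0,0],"rotation": [0,0,0]},{"hand": 0,"travel": [0,0,0],"rotation": [0,0,0]},{"hand": 0,"travel": [0,0,0],"rotation": [0,0,0]},{"hand": 0,"travel": [0,0,0],"rotation": [0,0,0.3]},{"hand": 0,"travel": [0,0,0],"rotation": [0,0,0.3]},{"hand": 0,"travel": [0,0,0],"rotation": [0,0,0]},{"hand": 0,"travel": [0,0,0],"rotation": [0,0,0]}]'

```text
time: 9.57
eef_pos: [0.5111, 0.1389, 0.1852]
tcp_rot: [-0.699, -0.097, 0.035, 0.707]
contact_force: [-0.9, 0.3, -3.8]
opening: 0.689
```

```bash
python3 mom.py
```

```text
t 9.88 p [0.51  0.139 0.185] M tool [ 0.016 -0.005  0.105] sd [0.027 0.039 0.031] F [ 0.1  -0.22 -3.22] op 0.692 W [[0.979, 0.086, -0.186], [0.185, 0.019, 0.983], [0.088, -0.996, 0.003]]
rotfix
travel units [0. 0. 0.] after-rot [0. 0. 0.] rot units [-0.005  0.001  0.168]
t 9.88 pos [0.5104 0.1388 0.1855] F [ 0.09 -0.39 -2.82] M [-0.035  0.082 -0.024] q [ 0.07 -0.01  2.04  0.02  1.02 -1.7 ] op 0.692
[[0.979, 0.086, -0.186], [0.185, 0.019, 0.983], [0.088, -0.996, 0.003]]
```

arm_command --steps '[{"hand": 0,"travel": [0,0,0],"rotation": [0,0,0.05]},{"hand": 0,"travel": [0,0,0],"rotation": [0,0,0.05]},{"hand": 0,"travel": [0,0,0],"rotation": [0,0,0.04]},{"hand": 0,"travel": [0,0,0],"rotation": [0,0,0]},{"hand": 0,"travel": [0,0,0],"rotation": [0,0,0]}]'

```text
time: 10.5
eef_pos: [0.5104, 0.1388, 0.1857]
tcp_rot: [-0.703, -0.07, 0.062, 0.705]
contact_force: [0.1, -0.2, -3.7]
opening: 0.686
```

```bash
python3 mom.py
```

```text
t 10.8 p [0.51  0.139 0.186] M tool [-0.006  0.009  0.019] sd [0.022 0.021 0.026] F [-0.17 -0.25 -3.18] op 0.69 W [[0.982, 0.01, -0.186], [0.186, 0.005, 0.983], [0.011, -1.0, 0.003]]
rotfix
travel units [0. 0. 0.] after-rot [0. 0. 0.] rot units [-0.005  0.001  0.021]
t 10.8 pos [0.5103 0.1388 0.1858] F [-0.32 -0.86 -3.62] M [ 0.003  0.007 -0.002] q [ 0.07  0.03  2.    0.    1.1  -1.69] op 0.69
[[0.982, 0.01, -0.186], [0.186, 0.005, 0.983], [0.011, -1.0, 0.003]]
```

```bash
python3 g.py .4395 .1236 .0395 10.7
```

```text
travel units [-0.247  0.485 -0.007] after-rot [-0.241  0.488 -0.006] rot units [-0.005  0.001  0.021]
t 10.8 pos [0.5103 0.1388 0.1858] F [-0.32 -0.86 -3.62] M [ 0.003  0.007 -0.002] q [ 0.07  0.03  2.    0.    1.1  -1.69] op 0.69
[[0.982, 0.01, -0.186], [0.186, 0.005, 0.983], [0.011, -1.0, 0.003]]
```

arm_command --steps '[{"hand": 0,"travel": [-0.04,0.06,0],"rotation": [-0.005,0,0.021]},{"hand": 0,"travel": [-0.06,0.12,-0.003],"rotation": [0,0,0]},{"hand": 0,"travel": [-0.07,0.12,-0.003],"rotation": [0,0,0]},{"hand": 0,"travel": [-0.06,0.1,0],"rotation": [0,0,0]},{"hand": 0,"travel": [-0.02,0.05,0],"rotation": [0,0,0]},{"hand": 0,"travel": [0,0,0],"rotation": [0,0,0]}]'

```text
time: 11.55
eef_pos: [0.4283, 0.1221, 0.0417]
tcp_rot: [0.704, 0.063, -0.069, -0.704]
contact_force: [0.4, 0.9, -3.1]
opening: 0.688
```

```bash
python3 g.py .4395 .1236 .0390 10.7
```

```text
travel units [ 0.038  0.009 -0.002] after-rot [ 0.038  0.009 -0.002] rot units [-0.001  0.001 -0.016]
t 11.55 pos [0.4283 0.1221 0.0417] F [ 0.35  0.91 -3.11] M [ 0.008 -0.053  0.036] q [ 0.05  0.09  2.25 -0.    0.8  -1.71] op 0.688
[[0.982, -0.008, -0.186], [0.186, -0.001, 0.982], [-0.009, -1.0, 0.0]]
```

arm_command --steps '[{"hand": 0,"travel": [0.03,0,0],"rotation": [0,0,-0.016]},{"hand": 0,"travel": [0.008,0.009,0],"rotation": [0,0,0]},{"hand": 0,"travel": [0,0,0],"rotation": [0,0,0]},{"hand": 0,"travel": [0,0,0],"rotation": [0,0,0]}]'

```text
time: 12.05
eef_pos: [0.4431, 0.1246, 0.0411]
tcp_rot: [-0.704, -0.068, 0.064, 0.704]
contact_force: [-0.3, -0.4, -2.9]
opening: 0.689
```

```bash
python3 g.py .4395 .1236 .0390 10.7
```

```text
travel units [-0.012  0.007 -0.001] after-rot [-0.012  0.007 -0.001] rot units [0.001 0.002 0.012]
t 12.05 pos [0.4431 0.1246 0.0411] F [-0.3  -0.37 -2.86] M [ 0.013 -0.004  0.035] q [ 0.05  0.12  2.23  0.    0.79 -1.71] op 0.689
[[0.982, 0.006, -0.187], [0.187, 0.001, 0.982], [0.006, -1.0, -0.0]]
```

Still carrying the weight, so I lower gently until contact and then release.

arm_command --steps '[{"hand": 0,"travel": [-0.01,0.008,0],"rotation": [0,0,0.01]},{"hand": 0,"travel": [0,0.005,0],"rotation": [0,0,0]},{"hand": 0,"travel": [0,0,0],"rotation": [0,0,0]}]'

```text
time: 12.42
eef_pos: [0.4402, 0.1241, 0.0387]
tcp_rot: [0.704, 0.066, -0.066, -0.704]
contact_force: [0.1, 0.9, -2.8]
opening: 0.689
```

```bash
python3 g.py .4395 .1236 .0390 10.7
```

```text
travel units [-0.003 -0.001 -0.001] after-rot [-0.003 -0.001 -0.001] rot units [ 0.001  0.002 -0.001]
t 12.43 pos [0.4402 0.1241 0.0387] F [ 0.07  0.9  -2.77] M [ 0.042 -0.012 -0.04 ] q [ 0.05  0.12  2.23 -0.    0.79 -1.71] op 0.689
[[0.982, -0.0, -0.187], [0.187, -0.001, 0.982], [-0.0, -1.0, -0.001]]
```

arm_command --steps '[{"hand": 0,"travel": [0,0.006,0],"rotation": [0,0,0]},{"hand": 0,"travel": [0,0.003,0],"rotation": [0,0,0]},{"hand": 0,"travel": [0,0,0],"rotation": [0,0,0]}]'

```text
time: 12.8
eef_pos: [0.4404, 0.1241, 0.0388]
tcp_rot: [0.704, 0.066, -0.067, -0.703]
contact_force: [-0.9, 0.6, -2.7]
opening: 0.693
```

```bash
python3 g.py .489 -.0375 .16 10.7
```

```text
travel units [ 0.057 -0.403 -0.56 ] after-rot [ 0.059 -0.404 -0.559] rot units [ 0.002  0.003 -0.005]
t 12.8 pos [0.4404 0.1241 0.0388] F [-0.9   0.61 -2.68] M [0.025 0.012 0.01 ] q [ 0.05  0.12  2.23 -0.    0.79 -1.7 ] op 0.693
[[0.982, -0.002, -0.187], [0.187, -0.002, 0.982], [-0.003, -1.0, -0.001]]
```

arm_command --steps '[{"hand": 0,"travel": [0,0.015,0],"rotation": [0,0,0]},{"hand": 0,"travel": [0,0.01,0],"rotation": [0,0,0]}]'

```text
time: 13.05
eef_pos: [0.4407, 0.1241, 0.0386]
tcp_rot: [0.705, 0.063, -0.071, -0.703]
contact_force: [-15.9, -3.1, 26.8]
opening: 0.685
```

```bash
python3 mom.py
```

```text
t 13.35 p [0.441 0.124 0.038] M tool [-0.112  0.158  1.506] sd [0.025 0.027 0.051] F [-17.33  -2.99  29.53] op 0.691 W [[0.982, -0.011, -0.188], [0.188, -0.003, 0.982], [-0.011, -1.0, -0.001]]
rotfix
travel units [0. 0. 0.] after-rot [0. 0. 0.] rot units [ 0.002  0.004 -0.022]
t 13.35 pos [0.4407 0.1241 0.0385] F [-16.79  -2.87  29.91] M [-0.37   1.376 -0.201] q [ 0.05  0.13  2.22 -0.    0.8  -1.7 ] op 0.691
[[0.982, -0.011, -0.188], [0.188, -0.003, 0.982], [-0.011, -1.0, -0.001]]
```

arm_command --steps '[{"hand": 0,"travel": [0,-0.002,0],"rotation": [0,0,0]},{"hand": 0.85,"travel": [0,0,0],"rotation": [0,0,0]},{"hand": 1,"travel": [0,0,0],"rotation": [0,0,0]},{"hand": 1,"travel": [0,0,0],"rotation": [0,0,0]},{"hand": 1,"travel": [0,0,0],"rotation": [0,0,0]}]'

```text
time: 13.98
eef_pos: [0.4423, 0.1242, 0.0397]
tcp_rot: [0.705, 0.064, -0.069, -0.703]
contact_force: [0.5, -0.4, 0.2]
opening: 1.004
```

```bash
python3 g.py .489 -.0375 .16 10.7
```

```text
travel units [ 0.049 -0.401 -0.559] after-rot [ 0.053 -0.401 -0.558] rot units [ 0.003  0.004 -0.013]
t 13.97 pos [0.4423 0.1242 0.0397] F [ 0.47 -0.36  0.18] M [ 0.019 -0.057 -0.048] q [ 0.05  0.13  2.22 -0.    0.8  -1.7 ] op 1.004
[[0.982, -0.007, -0.188], [0.188, -0.003, 0.982], [-0.007, -1.0, -0.002]]
```

arm_command --steps '[{"hand": 1,"travel": [0,-0.05,0],"rotation": [0,0,-0.013]},{"hand": 1,"travel": [0,-0.15,0],"rotation": [0,0,0]},{"hand": 1,"travel": [0.01,-0.15,-0.06],"rotation": [0,0,0]},{"hand": 1,"travel": [0.01,-0.05,-0.13],"rotation": [0,0,0]},{"hand": 1,"travel": [0.01,0,-0.15],"rotation": [0,0,0]},{"hand": 1,"travel": [0.01,0,-0.14],"rotation": [0,0,0]},{"hand": 1,"travel": [0.01,0,-0.07],"rotation": [0,0,0]},{"hand": 1,"travel": [0,0,0],"rotation": [0,0,0]},{"hand": 1,"travel": [0,0,0],"rotation": [0,0,0]}]'

```text
time: 15.1
eef_pos: [0.4905, -0.0391, 0.1727]
tcp_rot: [0.706, 0.071, -0.064, -0.702]
contact_force: [0.1, 0.1, 1.1]
opening: 0.999
```

```bash
python3 m.py wrist;python3 g.py .489 -.0375 .036 10.7; ls -t pics|head -1
```

```text
wrist case_left 0.94 [534. 166.] 18038 ztop 0.0499 mean [0.4369 0.1204 0.049 ] rect [440.2 123.3] [122.7  61.1] 10.63
wrist case_middle 0.88 [318. 194.] 12467 ztop 0.0501 mean [ 0.4863 -0.0389  0.0493] rect [489.5 -38.3] [122.1  60.1] 10.94
wrist case_right 0.88 [126. 172.] 16405 ztop 0.0499 mean [ 0.4998 -0.1833  0.049 ] rect [ 503.6 -184.7] [122.6  60.6] 10.5
travel units [-0.009  0.454  0.008] after-rot [-0.004  0.454  0.005] rot units [0.012 0.011 0.019]
t 15.3 pos [ 0.4905 -0.0387  0.1723] F [ 0.11  1.08 -0.28] M [0.01  0.033 0.018] q [-0.28 -0.04  2.1  -0.    1.07 -2.05] op 1.0
[[0.982, 0.011, -0.191], [0.191, -0.004, 0.982], [0.01, -1.0, -0.007]]
wrist_15.15.png
```

arm_command --steps '[{"hand": 1,"travel": [-0.004,0.06,0.002],"rotation": [0.012,0.011,0.019]},{"hand": 1,"travel": [0,0.15,0],"rotation": [0,0,0]},{"hand": 1,"travel": [0,0.13,0],"rotation": [0,0,0]},{"hand": 1,"travel": [0,0.08,0],"rotation": [0,0,0]},{"hand": 1,"travel": [0,0.03,0],"rotation": [0,0,0]},{"hand": 1,"travel": [0,0,0],"rotation": [0,0,0]},{"hand": 1,"travel": [0,0,0],"rotation": [0,0,0]}]'

```text
time: 16.18
eef_pos: [0.4872, -0.0354, 0.0295]
tcp_rot: [-0.703, -0.065, 0.068, 0.705]
contact_force: [-0.0, 0.1, -0.1]
opening: 1.0
```

```bash
python3 g.py .4895 -.038 .036 10.7
```

```text
travel units [ 0.006 -0.022 -0.01 ] after-rot [ 0.006 -0.022 -0.01 ] rot units [-0.005  0.005 -0.008]
t 16.18 pos [ 0.4872 -0.0354  0.0295] F [-0.02  0.09 -0.14] M [-0.026 -0.058 -0.026] q [-0.28  0.2   2.15  0.    0.79 -2.04] op 1.0
[[0.982, -0.005, -0.188], [0.188, 0.002, 0.982], [-0.004, -1.0, 0.002]]
```

arm_command --steps '[{"hand": 1,"travel": [0.006,-0.025,-0.01],"rotation": [-0.005,0.005,-0.008]},{"hand": 0.9,"travel": [0,0,0],"rotation": [0,0,0]},{"hand": 0,"travel": [0,0,0],"rotation": [0,0,0]},{"hand": 0,"travel": [0,0,0],"rotation": [0,0,0]},{"hand": 0,"travel": [0,0,0],"rotation": [0,0,0]},{"hand": 0,"travel": [0,0,0],"rotation": [0,0,0]},{"hand": 0,"travel": [0,0,0],"rotation": [0,0,0]}]'

```text
time: 17.05
eef_pos: [0.4923, -0.0388, 0.0409]
tcp_rot: [0.705, 0.068, -0.063, -0.703]
contact_force: [-0.3, -1.0, 1.5]
opening: 0.688
```

```bash
python3 g.py .4895 -.038 .036 10.7
```

```text
travel units [-0.009  0.016  0.005] after-rot [-0.009  0.016  0.004] rot units [ 0.006 -0.001  0.013]
t 17.05 pos [ 0.4923 -0.0388  0.0409] F [-0.27 -1.03  1.53] M [0.094 0.035 0.051] q [-0.28  0.19  2.15  0.    0.8  -2.04] op 0.688
[[0.983, 0.007, -0.185], [0.185, -0.002, 0.983], [0.007, -1.0, -0.003]]
```

arm_command --steps '[{"hand": 0,"travel": [0,-0.03,0],"rotation": [0,0,0]},{"hand": 0,"travel": [0,-0.08,0],"rotation": [0,0,0]},{"hand": 0,"travel": [0.02,-0.12,0],"rotation": [0,0,0]},{"hand": 0,"travel": [0.02,-0.12,0],"rotation": [0,0,0]},{"hand": 0,"travel": [0,-0.12,0],"rotation": [0,0,0]},{"hand": 0,"travel": [0,-0.06,0],"rotation": [0,0,0]},{"hand": 0,"travel": [0,0,0],"rotation": [0,0,0]},{"hand": 0,"travel": [0,0,0],"rotation": [0,0,0]},{"hand": 0,"travel": [0,0,0],"rotation": [0,0,0]}]'

```text
time: 18.18
eef_pos: [0.4961, -0.0342, 0.1975]
tcp_rot: [-0.703, -0.062, 0.07, 0.705]
contact_force: [0.6, 0.2, -3.5]
opening: 0.686
```

```bash
python3 mom.py
```

```text
t 18.48 p [ 0.497 -0.034  0.199] M tool [-0.004 -0.015  0.005] sd [0.03  0.031 0.033] F [-0.41 -0.07 -3.  ] op 0.69 W [[0.983, -0.01, -0.185], [0.185, 0.003, 0.983], [-0.009, -1.0, 0.004]]
rotfix
travel units [0. 0. 0.] after-rot [0. 0. 0.] rot units [-0.008 -0.001 -0.017]
t 18.48 pos [ 0.4968 -0.0344  0.1985] F [-0.16  0.42 -1.88] M [-0.016 -0.06  -0.004] q [-0.27 -0.05  2.05 -0.    1.15 -2.03] op 0.69
[[0.983, -0.01, -0.185], [0.185, 0.003, 0.983], [-0.009, -1.0, 0.004]]
```

arm_command --steps '[{"hand": 0,"travel": [0.15,0,0],"rotation": [0,0,0]},{"hand": 0,"travel": [-0.15,0,0],"rotation": [0,0,0]},{"hand": 0,"travel": [-0.15,0,0],"rotation": [0,0,0]},{"hand": 0,"travel": [0.15,0,0],"rotation": [0,0,0]},{"hand": 0,"travel": [0.1,0,0],"rotation": [0,0,0]},{"hand": 0,"travel": [0,0,0],"rotation": [0,0,0]},{"hand": 0,"travel": [0,0,0],"rotation": [0,0,0.3]},{"hand": 0,"travel": [0,0,0],"rotation": [0,0,0.3]},{"hand": 0,"travel": [0,0,0],"rotation": [0,0,0]},{"hand": 0,"travel": [0,0,0],"rotation": [0,0,0]},{"hand": 0,"travel": [0,0,0],"rotation": [0,0,0]},{"hand": 0,"travel": [0,0,0],"rotation": [0,0,-0.3]},{"hand": 0,"travel": [0,0,0],"rotation": [0,0,-0.24]},{"hand": 0,"travel": [0,0,0],"rotation": [0,0,0]},{"hand": 0,"travel": [0,0,0],"rotation": [0,0,0]}]'

```text
time: 20.35
eef_pos: [0.5157, -0.0285, 0.1878]
tcp_rot: [-0.701, -0.044, 0.086, 0.706]
contact_force: [-0.6, 0.0, -3.3]
opening: 0.688
```

```bash
python3 mom.py
```

```text
t 20.65 p [ 0.516 -0.028  0.187] M tool [-0.013  0.003  0.02 ] sd [0.013 0.042 0.027] F [ 0.   -0.31 -3.23] op 0.69 W [[0.981, -0.061, -0.183], [0.183, 0.002, 0.983], [-0.059, -0.998, 0.013]]
rotfix
travel units [0. 0. 0.] after-rot [0. 0. 0.] rot units [-0.026 -0.004 -0.113]
t 20.65 pos [ 0.5161 -0.0282  0.187 ] F [-0.21 -0.67 -2.69] M [-0.036  0.022 -0.005] q [-0.25  0.04  1.99 -0.01  1.17 -2.  ] op 0.69
[[0.981, -0.061, -0.183], [0.183, 0.002, 0.983], [-0.059, -0.998, 0.013]]
```

arm_command --steps '[{"hand": 0,"travel": [0,0,0],"rotation": [0,0,-0.3]},{"hand": 0,"travel": [0,0,0],"rotation": [0,0,-0.3]},{"hand": 0,"travel": [0,0,0],"rotation": [0,0,-0.3]},{"hand": 0,"travel": [0,0,0],"rotation": [0,0,0]},{"hand": 0,"travel": [0,0,0],"rotation": [0,0,0]},{"hand": 0,"travel": [0,0,0],"rotation": [0,0,0]},{"hand": 0,"travel": [0,0,0],"rotation": [0,0,0.3]},{"hand": 0,"travel": [0,0,0],"rotation": [0,0,0.3]},{"hand": 0,"travel": [0,0,0],"rotation": [0,0,0.05]},{"hand": 0,"travel": [0,0,0],"rotation": [0,0,0]}]'

```text
time: 21.9
eef_pos: [0.5204, -0.0279, 0.1877]
tcp_rot: [-0.697, -0.089, 0.042, 0.71]
contact_force: [0.2, 0.2, -3.7]
opening: 0.687
```

```bash
python3 mom.py
```

```text
t 22.2 p [ 0.519 -0.028  0.188] M tool [-0.019 -0.01   0.011] sd [0.028 0.023 0.037] F [-0.04  0.01 -3.12] op 0.685 W [[0.981, 0.064, -0.184], [0.183, 0.024, 0.983], [0.067, -0.998, 0.012]]
rotfix
travel units [0. 0. 0.] after-rot [0. 0. 0.] rot units [-0.023 -0.003  0.128]
t 22.2 pos [ 0.5193 -0.0282  0.1877] F [ 0.17  0.33 -2.87] M [-0.036  0.002  0.033] q [-0.27 -0.02  2.05  0.05  1.06 -2.04] op 0.685
[[0.981, 0.064, -0.184], [0.183, 0.024, 0.983], [0.067, -0.998, 0.012]]
```

arm_command --steps '[{"hand": 0,"travel": [-0.02,0,0],"rotation": [-0.023,-0.003,0.12]},{"hand": 0,"travel": [0,0.03,0],"rotation": [0,0,0]}]'

```text
time: 22.45
eef_pos: [0.5134, -0.0297, 0.1789]
tcp_rot: [0.704, 0.068, -0.063, -0.704]
contact_force: [0.3, -0.1, -4.3]
opening: 0.691
```

```bash
python3 g.py .4925 -.0388 .044 10.7
```

```text
travel units [-0.077  0.449 -0.016] after-rot [-0.074  0.45  -0.017] rot units [ 0.003 -0.002  0.012]
t 22.45 pos [ 0.5134 -0.0297  0.1789] F [ 0.27 -0.15 -4.33] M [ 0.018 -0.041 -0.015] q [-0.26  0.01  2.04  0.    1.09 -2.01] op 0.691
[[0.983, 0.006, -0.185], [0.185, -0.0, 0.983], [0.006, -1.0, -0.001]]
```

arm_command --steps '[{"hand": 0,"travel": [-0.02,0.08,-0.005],"rotation": [0,0,0.01]},{"hand": 0,"travel": [-0.02,0.12,-0.005],"rotation": [0,0,0]},{"hand": 0,"travel": [-0.02,0.12,-0.005],"rotation": [0,0,0]},{"hand": 0,"travel": [-0.01,0.07,0],"rotation": [0,0,0]},{"hand": 0,"travel": [0,0.03,0],"rotation": [0,0,0]},{"hand": 0,"travel": [0,0,0],"rotation": [0,0,0]},{"hand": 0,"travel": [0,0,0],"rotation": [0,0,0]}]'

```text
time: 23.32
eef_pos: [0.4938, -0.0385, 0.0483]
tcp_rot: [0.704, 0.069, -0.061, -0.704]
contact_force: [-0.0, -0.5, -3.0]
opening: 0.688
```

```bash
python3 g.py .4925 -.0388 .041 10.7
```

```text
travel units [-0.005  0.024 -0.   ] after-rot [-0.005  0.024 -0.   ] rot units [ 0.002 -0.005  0.019]
t 23.32 pos [ 0.4938 -0.0385  0.0483] F [-0.02 -0.49 -2.96] M [ 0.034 -0.105  0.002] q [-0.28  0.17  2.14  0.    0.81 -2.04] op 0.688
[[0.983, 0.01, -0.183], [0.183, 0.001, 0.983], [0.01, -1.0, -0.001]]
```

arm_command --steps '[{"hand": 0,"travel": [-0.005,0.015,0],"rotation": [0,0,0.019]},{"hand": 0,"travel": [0,0.008,0],"rotation": [0,0,0]},{"hand": 0,"travel": [0,0.006,0],"rotation": [0,0,0]},{"hand": 0,"travel": [0,0.004,0],"rotation": [0,0,0]}]'

```text
time: 23.82
eef_pos: [0.4944, -0.0392, 0.0409]
tcp_rot: [0.705, 0.066, -0.064, -0.703]
contact_force: [-4.5, 0.2, 8.2]
opening: 0.687
```

```bash
python3 g.py .4925 -.0388 .041 10.7
```

```text
travel units [-0.006 -0.     0.002] after-rot [-0.006 -0.     0.002] rot units [ 0.006 -0.005  0.007]
t 23.82 pos [ 0.4944 -0.0392  0.0409] F [-4.55  0.19  8.21] M [ 0.287  0.674 -0.039] q [-0.28  0.19  2.14 -0.    0.8  -2.04] op 0.687
[[0.983, 0.004, -0.183], [0.183, -0.002, 0.983], [0.003, -1.0, -0.003]]
```

Seated, pressing with about 8 N. I release and go over to the right case.

arm_command --steps '[{"hand": 0.85,"travel": [0,0,0],"rotation": [0,0,0]},{"hand": 1,"travel": [0,0,0],"rotation": [0,0,0]},{"hand": 1,"travel": [0,0,0],"rotation": [0,0,0]},{"hand": 1,"travel": [0,0,0],"rotation": [0,0,0]},{"hand": 1,"travel": [0,-0.06,0],"rotation": [0,0,0]},{"hand": 1,"travel": [0,-0.15,0],"rotation": [0,0,0]},{"hand": 1,"travel": [-0.01,-0.15,-0.06],"rotation": [0,0,0]},{"hand": 1,"travel": [-0.01,-0.05,-0.13],"rotation": [0,0,0]},{"hand": 1,"travel": [-0.01,0,-0.15],"rotation": [0,0,0]},{"hand": 1,"travel": [-0.02,0,-0.1],"rotation": [0,0,0]},{"hand": 1,"travel": [-0.01,0,-0.05],"rotation": [0,0,0]},{"hand": 1,"travel": [0,0,0],"rotation": [0,0,0]},{"hand": 1,"travel": [0,0,0],"rotation": [0,0,0]}]'

```text
time: 25.45
eef_pos: [0.5063, -0.1904, 0.1802]
tcp_rot: [0.708, 0.072, -0.06, -0.7]
contact_force: [0.6, 1.1, -0.2]
opening: 1.003
```

```bash
python3 m.py wrist;python3 g.py .504 -.184 .04 10.6; ls -t pics|head -1
```

```text
wrist case_middle 0.62 [504. 206.] 14623 ztop 0.05 mean [ 0.4884 -0.0428  0.049 ] rect [492.6 -40.1] [123.4  60.5] 10.57
wrist case_right 0.65 [322. 188.] 11943 ztop 0.0501 mean [ 0.5005 -0.1859  0.0492] rect [ 503.9 -185.2] [122.1  60.1] 10.79
travel units [-0.011  0.466  0.028] after-rot [-0.004  0.466  0.022] rot units [0.022 0.006 0.029]
t 25.65 pos [ 0.5064 -0.1903  0.1799] F [ 0.4   0.21 -0.16] M [ 0.022  0.005 -0.033] q [-0.55  0.06  1.98  0.    1.08 -2.31] op 0.993
[[0.982, 0.017, -0.187], [0.187, -0.009, 0.982], [0.015, -1.0, -0.012]]
wrist_25.50.png
```

arm_command --steps '[{"hand": 1,"travel": [-0.004,0.06,0.015],"rotation": [0.022,0.006,0.029]},{"hand": 1,"travel": [0,0.14,0],"rotation": [0,0,0]},{"hand": 1,"travel": [0,0.12,0],"rotation": [0,0,0]},{"hand": 1,"travel": [0,0.08,0],"rotation": [0,0,0]},{"hand": 1,"travel": [0,0.04,0],"rotation": [0,0,0]},{"hand": 1,"travel": [0,0,0],"rotation": [0,0,0]},{"hand": 1,"travel": [0,0,0],"rotation": [0,0,0]}]'

```text
time: 26.52
eef_pos: [0.5029, -0.182, 0.0394]
tcp_rot: [-0.702, -0.064, 0.068, 0.706]
contact_force: [0.3, -0.3, -0.0]
opening: 1.001
```

```bash
python3 g.py .504 -.1848 .036 10.7
```

```text
travel units [ 0.002  0.011 -0.01 ] after-rot [ 0.002  0.011 -0.01 ] rot units [-0.01   0.001 -0.011]
t 26.52 pos [ 0.5029 -0.182   0.0394] F [ 0.33 -0.26 -0.02] M [ 0.011 -0.04  -0.013] q [-0.54  0.27  2.04  0.    0.83 -2.3 ] op 1.001
[[0.982, -0.007, -0.186], [0.186, 0.004, 0.982], [-0.006, -1.0, 0.005]]
```

arm_command --steps '[{"hand": 0.9,"travel": [0.002,0.006,-0.01],"rotation": [-0.01,0,-0.011]},{"hand": 0,"travel": [0,0,0],"rotation": [0,0,0]},{"hand": 0,"travel": [0,0,0],"rotation": [0,0,0]},{"hand": 0,"travel": [0,0,0],"rotation": [0,0,0]},{"hand": 0,"travel": [0,0,0],"rotation": [0,0,0]},{"hand": 0,"travel": [0,0,0],"rotation": [0,0,0]}]'

```text
time: 27.28
eef_pos: [0.5056, -0.1858, 0.04]
tcp_rot: [0.705, 0.068, -0.064, -0.703]
contact_force: [0.8, -1.3, -1.4]
opening: 0.689
```

```bash
python3 g.py .504 -.1848 .036 10.7
```

```text
travel units [-0.005  0.013  0.004] after-rot [-0.005  0.013  0.004] rot units [0.006 0.001 0.008]
t 27.27 pos [ 0.5056 -0.1858  0.04  ] F [ 0.81 -1.33 -1.43] M [0.032 0.054 0.099] q [-0.54  0.27  2.04  0.    0.82 -2.3 ] op 0.689
[[0.983, 0.005, -0.186], [0.186, -0.002, 0.983], [0.004, -1.0, -0.003]]
```

arm_command --steps '[{"hand": 0,"travel": [0,-0.03,0],"rotation": [0,0,0]},{"hand": 0,"travel": [0,-0.08,0],"rotation": [0,0,0]},{"hand": 0,"travel": [0.02,-0.12,0],"rotation": [0,0,0]},{"hand": 0,"travel": [0.02,-0.12,0],"rotation": [0,0,0]},{"hand": 0,"travel": [0,-0.12,0],"rotation": [0,0,0]},{"hand": 0,"travel": [0,-0.06,0],"rotation": [0,0,0]},{"hand": 0,"travel": [0,0,0],"rotation": [0,0,0]},{"hand": 0,"travel": [0,0,0],"rotation": [0,0,0]},{"hand": 0,"travel": [0,0,0],"rotation": [0,0,0]}]'

```text
time: 28.4
eef_pos: [0.5114, -0.1801, 0.1968]
tcp_rot: [-0.701, -0.062, 0.07, 0.707]
contact_force: [0.2, -0.2, -3.8]
opening: 0.689
```

```bash
python3 mom.py
```

```text
t 28.7 p [ 0.512 -0.18   0.198] M tool [-0.019 -0.023 -0.009] sd [0.017 0.024 0.019] F [ 0.14  0.05 -3.58] op 0.688 W [[0.983, -0.009, -0.186], [0.186, 0.005, 0.983], [-0.008, -1.0, 0.007]]
rotfix
travel units [0. 0. 0.] after-rot [0. 0. 0.] rot units [-0.013  0.    -0.015]
t 28.7 pos [ 0.512  -0.1805  0.1981] F [ 0.2   0.41 -3.54] M [-0.009 -0.028  0.022] q [-0.53  0.06  1.95  0.    1.15 -2.28] op 0.688
[[0.983, -0.009, -0.186], [0.186, 0.005, 0.983], [-0.008, -1.0, 0.007]]
```

arm_command --steps '[{"hand": 0,"travel": [0.15,0,0],"rotation": [0,0,0]},{"hand": 0,"travel": [-0.15,0,0],"rotation": [0,0,0]},{"hand": 0,"travel": [-0.15,0,0],"rotation": [0,0,0]},{"hand": 0,"travel": [0.15,0,0],"rotation": [0,0,0]},{"hand": 0,"travel": [0.1,0,0],"rotation": [0,0,0]},{"hand": 0,"travel": [0,0,0],"rotation": [0,0,0]},{"hand": 0,"travel": [0,0,0],"rotation": [0,0,0.3]},{"hand": 0,"travel": [0,0,0],"rotation": [0,0,0.3]},{"hand": 0,"travel": [0,0,0],"rotation": [0,0,0]},{"hand": 0,"travel": [0,0,0],"rotation": [0,0,0]},{"hand": 0,"travel": [0,0,0],"rotation": [0,0,0]},{"hand": 0,"travel": [0,0,0],"rotation": [0,0,-0.3]},{"hand": 0,"travel": [0,0,0],"rotation": [0,0,-0.24]},{"hand": 0,"travel": [0,0,0],"rotation": [0,0,0]},{"hand": 0,"travel": [0,0,0],"rotation": [0,0,0]}]'

```text
time: 30.58
eef_pos: [0.534, -0.1749, 0.19]
tcp_rot: [-0.7, -0.046, 0.082, 0.708]
contact_force: [1.7, -0.1, -4.3]
opening: 0.685
```

```bash
python3 mom.py
```

```text
t 30.88 p [ 0.535 -0.175  0.189] M tool [-0.004 -0.011 -0.059] sd [0.027 0.033 0.033] F [-0.15  0.09 -3.43] op 0.687 W [[0.982, -0.051, -0.182], [0.182, 0.007, 0.983], [-0.049, -0.999, 0.016]]
rotfix
travel units [0. 0. 0.] after-rot [0. 0. 0.] rot units [-0.031 -0.007 -0.094]
t 30.88 pos [ 0.5345 -0.1745  0.1893] F [ 0.38  0.92 -3.11] M [-0.018 -0.005 -0.008] q [-0.49  0.13  1.89 -0.02  1.17 -2.23] op 0.687
[[0.982, -0.051, -0.182], [0.182, 0.007, 0.983], [-0.049, -0.999, 0.016]]
```

arm_command --steps '[{"hand": 0,"travel": [0,0,0],"rotation": [0,0,-0.3]},{"hand": 0,"travel": [0,0,0],"rotation": [0,0,-0.3]},{"hand": 0,"travel": [0,0,0],"rotation": [0,0,-0.3]},{"hand": 0,"travel": [0,0,0],"rotation": [0,0,0]},{"hand": 0,"travel": [0,0,0],"rotation": [0,0,0]},{"hand": 0,"travel": [0,0,0],"rotation": [0,0,0]},{"hand": 0,"travel": [0,0,0],"rotation": [0,0,0.3]},{"hand": 0,"travel": [0,0,0],"rotation": [0,0,0.3]},{"hand": 0,"travel": [0,0,0],"rotation": [0,0,0.05]},{"hand": 0,"travel": [0,0,0],"rotation": [0,0,0]}]'

```text
time: 32.12
eef_pos: [0.5383, -0.1736, 0.1896]
tcp_rot: [-0.696, -0.093, 0.04, 0.711]
contact_force: [-0.0, 0.9, -4.1]
opening: 0.688
```

```bash
python3 mom.py
```

```text
t 32.42 p [ 0.537 -0.174  0.19 ] M tool [-0.029 -0.013  0.094] sd [0.036 0.027 0.026] F [-0.   -0.18 -3.58] op 0.685 W [[0.98, 0.071, -0.186], [0.184, 0.028, 0.983], [0.075, -0.997, 0.014]]
rotfix
travel units [0. 0. 0.] after-rot [0. 0. 0.] rot units [-0.027 -0.001  0.144]
t 32.42 pos [ 0.5371 -0.1741  0.1896] F [ 0.22  0.49 -4.  ] M [-0.026  0.067  0.039] q [-0.52  0.08  1.94  0.07  1.07 -2.31] op 0.685
[[0.98, 0.071, -0.186], [0.184, 0.028, 0.983], [0.075, -0.997, 0.014]]
```

Moments at the wrist also change with tilt (W·L·sinθ). The left and right cases follow that slope exactly, while the middle doesn't, so the ball would be moving the opposite way there. I level the right case and check.

arm_command --steps '[{"hand": 0,"travel": [-0.02,0,0],"rotation": [-0.02,0,0.07]},{"hand": 0,"travel": [-0.02,0.03,0],"rotation": [-0.007,0,0.07]},{"hand": 0,"travel": [0,0,0],"rotation": [0,0,0]}]'

```text
time: 32.8
eef_pos: [0.5241, -0.1764, 0.1791]
tcp_rot: [0.704, 0.064, -0.066, -0.704]
contact_force: [-0.3, -0.4, -4.4]
opening: 0.689
```

```bash
python3 mom.py; python3 g.py .505 -.1845 .044 10.7
```

```text
t 33.1 p [ 0.525 -0.177  0.181] M tool [ 0.009 -0.015 -0.004] sd [0.01  0.021 0.018] F [ 0.29 -0.   -3.31] op 0.684 W [[0.983, 0.001, -0.184], [0.184, -0.002, 0.983], [0.0, -1.0, -0.002]]
rotfix
travel units [0. 0. 0.] after-rot [0. 0. 0.] rot units [ 0.005 -0.004  0.001]
t 33.1 pos [ 0.5252 -0.177   0.1809] F [-0.43  0.16 -3.39] M [-0.007  0.024  0.052] q [-0.51  0.1   1.94 -0.    1.1  -2.26] op 0.684
[[0.983, 0.001, -0.184], [0.184, -0.002, 0.983], [0.0, -1.0, -0.002]]
travel units [-0.071  0.456 -0.011] after-rot [-0.071  0.456 -0.012] rot units [ 0.005 -0.004  0.001]
t 33.1 pos [ 0.5252 -0.177   0.1809] F [-0.43  0.16 -3.39] M [-0.007  0.024  0.052] q [-0.51  0.1   1.94 -0.    1.1  -2.26] op 0.684
[[0.983, 0.001, -0.184], [0.184, -0.002, 0.983], [0.0, -1.0, -0.002]]
```

Level reading is about 0, so the right case is quiet. I set it back.

arm_command --steps '[{"hand": 0,"travel": [-0.02,0.08,-0.005],"rotation": [0,0,0]},{"hand": 0,"travel": [-0.02,0.12,-0.005],"rotation": [0,0,0]},{"hand": 0,"travel": [-0.02,0.12,0],"rotation": [0,0,0]},{"hand": 0,"travel": [-0.01,0.08,0],"rotation": [0,0,0]},{"hand": 0,"travel": [0,0.03,0],"rotation": [0,0,0]},{"hand": 0,"travel": [0,0,0],"rotation": [0,0,0]},{"hand": 0,"travel": [0,0,0],"rotation": [0,0,0]}]'

```text
time: 33.98
eef_pos: [0.5093, -0.1867, 0.0534]
tcp_rot: [0.707, 0.069, -0.062, -0.701]
contact_force: [0.4, -0.2, -2.7]
opening: 0.688
```

```bash
python3 g.py .505 -.1845 .040 10.7
```

```text
travel units [-0.013  0.045  0.01 ] after-rot [-0.013  0.045  0.01 ] rot units [ 0.018 -0.003  0.018]
t 33.98 pos [ 0.5093 -0.1867  0.0534] F [ 0.38 -0.21 -2.68] M [0.008 0.051 0.025] q [-0.54  0.25  2.03 -0.    0.84 -2.29] op 0.688
[[0.983, 0.011, -0.184], [0.184, -0.008, 0.983], [0.009, -1.0, -0.009]]
```

arm_command --steps '[{"hand": 0,"travel": [-0.008,0.02,0.005],"rotation": [0.018,0,0.015]},{"hand": 0,"travel": [0,0.02,0],"rotation": [0,0,0]},{"hand": 0,"travel": [0,0.006,0],"rotation": [0,0,0]},{"hand": 0,"travel": [0,0.005,0],"rotation": [0,0,0]}]'

```text
time: 34.48
eef_pos: [0.5085, -0.1865, 0.04]
tcp_rot: [0.705, 0.067, -0.064, -0.703]
contact_force: [-3.6, 2.6, 8.0]
opening: 0.688
```

```bash
python3 g.py .505 -.1845 .040 10.7
```

```text
travel units [-0.01  -0.     0.009] after-rot [-0.01  -0.     0.009] rot units [ 0.005 -0.003  0.009]
t 34.48 pos [ 0.5085 -0.1865  0.04  ] F [-3.61  2.59  7.97] M [0.346 0.593 0.01 ] q [-0.54  0.28  2.03  0.    0.82 -2.3 ] op 0.688
[[0.983, 0.005, -0.184], [0.184, -0.002, 0.983], [0.005, -1.0, -0.003]]
```

arm_command --steps '[{"hand": 0.85,"travel": [0,0,0],"rotation": [0,0,0]},{"hand": 1,"travel": [0,0,0],"rotation": [0,0,0]},{"hand": 1,"travel": [0,0,0],"rotation": [0,0,0]},{"hand": 1,"travel": [0,0,0],"rotation": [0,0,0]},{"hand": 1,"travel": [0,-0.06,0],"rotation": [0,0,0]},{"hand": 1,"travel": [0,-0.15,0],"rotation": [0,0,0]},{"hand": 1,"travel": [0.01,-0.15,0.05],"rotation": [0,0,0]},{"hand": 1,"travel": [0.01,-0.05,0.13],"rotation": [0,0,0]},{"hand": 1,"travel": [0.01,0,0.15],"rotation": [0,0,0]},{"hand": 1,"travel": [0.01,0,0.1],"rotation": [0,0,0]},{"hand": 1,"travel": [0,0,0.05],"rotation": [0,0,0]},{"hand": 1,"travel": [0,0,0],"rotation": [0,0,0]},{"hand": 1,"travel": [0,0,0],"rotation": [0,0,0]}]'

```text
time: 36.1
eef_pos: [0.497, -0.0417, 0.1793]
tcp_rot: [0.708, 0.073, -0.057, -0.7]
contact_force: [0.4, -0.1, 0.5]
opening: 0.999
```

```bash
python3 m.py wrist;python3 g.py .4925 -.040 .04 10.6; ls -t pics|head -1
```

```text
wrist case_left 0.59 [538. 153.] 17908 ztop 0.05 mean [0.4369 0.1204 0.049 ] rect [440.  123.3] [122.9  61.2] 10.97
wrist case_middle 0.89 [322. 186.] 12142 ztop 0.0502 mean [ 0.4892 -0.0402  0.0493] rect [492.7 -39.7] [122.6  60.1] 10.63
wrist case_middle 0.41 [362. 155.] 95118 ztop 0.0045 mean [ 0.4783 -0.0367  0.0034] rect [493.9 -32.2] [218.1 541.1] 10.87
wrist case_right 0.61 [134. 167.] 15765 ztop 0.05 mean [ 0.5033 -0.1848  0.0491] rect [ 507.2 -186.2] [123.3  60.9] 11.26
travel units [-0.022  0.462  0.014] after-rot [-0.013  0.463  0.009] rot units [ 0.024 -0.005  0.039]
t 36.3 pos [ 0.4968 -0.0418  0.1788] F [ 0.13 -0.09 -0.53] M [ 0.064 -0.007  0.048] q [-0.29 -0.04  2.08 -0.    1.07 -2.04] op 0.997
[[0.983, 0.022, -0.181], [0.182, -0.009, 0.983], [0.02, -1.0, -0.013]]
wrist_36.15.png
```

arm_command --steps '[{"hand": 1,"travel": [-0.01,0.06,0.006],"rotation": [0.024,-0.003,0.039]},{"hand": 1,"travel": [0,0.14,0],"rotation": [0,0,0]},{"hand": 1,"travel": [0,0.12,0],"rotation": [0,0,0]},{"hand": 1,"travel": [0,0.08,0],"rotation": [0,0,0]},{"hand": 1,"travel": [0,0.04,0],"rotation": [0,0,0]},{"hand": 1,"travel": [0,0,0],"rotation": [0,0,0]},{"hand": 1,"travel": [0,0,0],"rotation": [0,0,0]}]'

```text
time: 37.17
eef_pos: [0.4918, -0.0422, 0.0381]
tcp_rot: [-0.703, -0.061, 0.067, 0.705]
contact_force: [0.2, -0.2, 0.5]
opening: 0.995
```

```bash
python3 g.py .4925 -.0398 .037 10.7
```

```text
travel units [0.004 0.004 0.007] after-rot [0.004 0.004 0.007] rot units [-0.007 -0.011 -0.015]
t 37.17 pos [ 0.4918 -0.0422  0.0381] F [ 0.2  -0.16  0.54] M [ 0.023 -0.022 -0.054] q [-0.29  0.2   2.14 -0.    0.81 -2.04] op 0.995
[[0.984, -0.008, -0.18], [0.18, 0.002, 0.984], [-0.008, -1.0, 0.004]]
```

arm_command --steps '[{"hand": 0.9,"travel": [0.004,0,0.007],"rotation": [-0.007,-0.011,-0.015]},{"hand": 0,"travel": [0,0,0],"rotation": [0,0,0]},{"hand": 0,"travel": [0,0,0],"rotation": [0,0,0]},{"hand": 0,"travel": [0,0,0],"rotation": [0,0,0]},{"hand": 0,"travel": [0,0,0],"rotation": [0,0,0]},{"hand": 0,"travel": [0,0,0],"rotation": [0,0,0]},{"hand": 0,"travel": [0,-0.03,0],"rotation": [0,0,0]},{"hand": 0,"travel": [0,-0.08,0],"rotation": [0,0,0]},{"hand": 0,"travel": [0.02,-0.12,0],"rotation": [0,0,0]},{"hand": 0,"travel": [0.05,-0.12,0],"rotation": [0,0,0]},{"hand": 0,"travel": [0.05,-0.12,0],"rotation": [0,0,0]},{"hand": 0,"travel": [0.03,-0.06,0],"rotation": [0,0,0]},{"hand": 0,"travel": [0,0,0],"rotation": [0,0,0.3]},{"hand": 0,"travel": [0,0,0],"rotation": [0,0,0.3]},{"hand": 0,"travel": [0,0,0],"rotation": [0,0,0]},{"hand": 0,"travel": [0,0,0],"rotation": [0,0,0]},{"hand": 0,"travel": [0,0,0],"rotation": [0,0,-0.25]},{"hand": 0,"travel": [0,0,0],"rotation": [0,0,-0.25]},{"hand": 0,"travel": [0,0,0],"rotation": [0,0,-0.06]},{"hand": 0,"travel": [0,0,0],"rotation": [0,0,0]}]'

```text
time: 39.67
eef_pos: [0.531, -0.0298, 0.2034]
tcp_rot: [-0.704, -0.058, 0.073, 0.704]
contact_force: [0.2, -0.4, -3.1]
opening: 0.689
```

```bash
python3 mom.py
```

```text
t 39.98 p [ 0.532 -0.03   0.203] M tool [ 0.009 -0.006  0.047] sd [0.013 0.035 0.011] F [-0.1  -0.18 -3.  ] op 0.687 W [[0.983, -0.022, -0.185], [0.185, -0.001, 0.983], [-0.022, -1.0, 0.003]]
rotfix
travel units [0. 0. 0.] after-rot [0. 0. 0.] rot units [-0.006 -0.002 -0.042]
t 39.98 pos [ 0.5322 -0.0297  0.203 ] F [ 0.05  0.22 -3.52] M [ 0.016  0.065 -0.004] q [-0.24  0.04  1.96 -0.01  1.17 -2.  ] op 0.687
[[0.983, -0.022, -0.185], [0.185, -0.001, 0.983], [-0.022, -1.0, 0.003]]
```

arm_command --steps '[{"hand": 0,"travel": [0,0,0],"rotation": [0,0,-0.3]},{"hand": 0,"travel": [0,0,0],"rotation": [0,0,-0.3]},{"hand": 0,"travel": [0,0,0],"rotation": [0,0,0]},{"hand": 0,"travel": [0,0,0],"rotation": [0,0,0]},{"hand": 0,"travel": [0,0,0],"rotation": [0,0,0.25]},{"hand": 0,"travel": [0,0,0],"rotation": [0,0,0.25]},{"hand": 0,"travel": [0,0,0],"rotation": [0,0,0.04]},{"hand": 0,"travel": [0,0,0],"rotation": [0,0,0]}]'

```text
time: 40.98
eef_pos: [0.5361, -0.0296, 0.2035]
tcp_rot: [-0.703, -0.067, 0.065, 0.705]
contact_force: [0.3, 0.6, -3.8]
opening: 0.686
```

```bash
python3 mom.py; python3 g.py .70 -.004 .187 10.7
```

```text
t 41.27 p [ 0.535 -0.03   0.204] M tool [ 0.017 -0.013 -0.055] sd [0.014 0.029 0.036] F [-0.42 -0.02 -3.44] op 0.687 W [[0.983, 0.001, -0.185], [0.185, 0.002, 0.983], [0.002, -1.0, 0.002]]
rotfix
travel units [0. 0. 0.] after-rot [0. 0. 0.] rot units [-0.003 -0.001  0.003]
t 41.27 pos [ 0.535  -0.0299  0.2036] F [-0.45 -1.03 -3.39] M [ 0.045 -0.003  0.028] q [-0.25  0.03  1.97  0.    1.14 -2.  ] op 0.687
[[0.983, 0.001, -0.185], [0.185, 0.002, 0.983], [0.002, -1.0, 0.002]]
travel units [ 0.556  0.056 -0.017] after-rot [ 0.556  0.055 -0.017] rot units [-0.003 -0.001  0.003]
t 41.27 pos [ 0.535  -0.0299  0.2036] F [-0.45 -1.03 -3.39] M [ 0.045 -0.003  0.028] q [-0.25  0.03  1.97  0.    1.14 -2.  ] op 0.687
[[0.983, 0.001, -0.185], [0.185, 0.002, 0.983], [0.002, -1.0, 0.002]]
```

Nearly level, the middle reads +0.047 after one rock and −0.055 after the other, a difference of 0.1 N m. The middle case is the loose one. I carry it out past the tray.

arm_command --steps '[{"hand": 0,"travel": [0.05,0,0],"rotation": [0,0,0]},{"hand": 0,"travel": [0.09,0.01,0],"rotation": [0,0,0]},{"hand": 0,"travel": [0.1,0.01,-0.003],"rotation": [0,0,0]},{"hand": 0,"travel": [0.1,0.01,-0.003],"rotation": [0,0,0]},{"hand": 0,"travel": [0.1,0.01,-0.003],"rotation": [0,0,0]},{"hand": 0,"travel": [0.08,0.01,0],"rotation": [0,0,0]},{"hand": 0,"travel": [0.03,0,0],"rotation": [0,0,0]},{"hand": 0,"travel": [0,0,0],"rotation": [0,0,0]},{"hand": 0,"travel": [0,0,0],"rotation": [0,0,0]},{"hand": 0,"travel": [0,0,0],"rotation": [0,0,0]}]'

```text
time: 42.52
eef_pos: [0.706, -0.0007, 0.1878]
tcp_rot: [-0.703, -0.067, 0.063, 0.705]
contact_force: [0.1, 0.4, -3.5]
opening: 0.684
```

```bash
python3 g.py .70 -.004 .187 10.7; python3 m.py top side; ls -t pics|head -2; python3 g.py .70 -.004 .187 10.7
```

```text
travel units [-0.022  0.003 -0.007] after-rot [-0.022  0.003 -0.007] rot units [-0.002 -0.004  0.01 ]
t 42.52 pos [ 7.060e-01 -7.000e-04  1.878e-01] F [ 0.1   0.39 -3.46] M [0.038 0.006 0.02 ] q [-0.15  0.41  1.55  0.    1.18 -1.9 ] op 0.684
[[0.983, 0.005, -0.184], [0.184, 0.002, 0.983], [0.005, -1.0, 0.001]]
top case_right 0.67 [357. 185.] 656 ztop 0.0506 mean [ 0.5081 -0.1824  0.0484] rect [ 508.1 -182.7] [123.7  58.1] 9.47
top case_right 0.64 [426. 147.] 299 ztop 0.0358 mean [ 0.6528 -0.4327  0.0352] rect [ 652.8 -432.6] [42.1 41.3] 40.75
side case_left 0.61 [325. 245.] 938 ztop 0.053 mean [0.4394 0.1269 0.0516] rect [438.5 124.1] [122.5  66.5] 12.49
side case_middle 0.93 [245. 184.] 804 ztop 0.1998 mean [0.7028 0.0041 0.1986] rect [703.    1.3] [122.9  66.2] 9.95
side case_right 0.66 [312. 174.] 689 ztop 0.0531 mean [ 0.5074 -0.1826  0.0518] rect [ 507.3 -185.5] [124.2  66.2] 11.06
side_42.77.png
top_42.58.png
travel units [-0.023  0.002 -0.007] after-rot [-0.023  0.003 -0.007] rot units [-0.002 -0.004  0.011]
t 42.92 pos [ 7.065e-01 -6.000e-04  1.878e-01] F [-0.12  1.11 -3.36] M [-0.03   0.086 -0.035] q [-0.15  0.41  1.55  0.    1.18 -1.9 ] op 0.689
[[0.983, 0.005, -0.184], [0.184, 0.002, 0.983], [0.006, -1.0, 0.001]]
```

View pics/side_42.77.png

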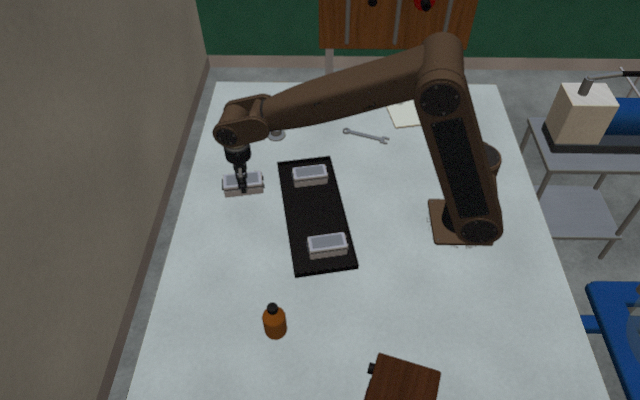

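The middle case is held level at (243,184) beyond the far rim. The left (327,245) and right (310,175) cases stand in the tray, and the bystanders are where they were. I hand it in.

```bash
python3 -c "
from plant import ctrl
print(ctrl.sign_off())"
```

```text
the job is handed in; nothing more can be done
None
```

I handed the job in at about 43 s, with the middle case, the one whose ball is loose, held out over the far rim. I lifted, shook and rocked all three cases from left to right. The left and right cases are back standing in the tray.

- **Finding the loose ball:** On a second lift the middle case read +0.047 N m after a rock one way and −0.055 N m after the other, both nearly level. That matches the 0.1 N m expected. The left (0.02) and right (0.00) cases read about zero when levelled.
- **Readings that first disagreed:** The first readings, taken while still tilted 3–5°, pointed to the left case and then the right, because the wrist moment also changes with tilt. Levelling the cases settled it.
- **Held case:** The last pictures and state put it about 0.21 m past the tray's centre, with its underside about 0.15 m up, level and still. The grip force was set to 90 N.
- **Other two cases:** Their tops are at the resting height of about 0.05 m, and both are inside the tray. I lowered the left case a little too hard, pressing with about 30 N before release, but it ended within about 3 mm of where it started.
- **Network slips in the last top picture:** The network missed the left and middle cases there, and its second "case_right" was the flange. The side picture showed all three correctly.
- **Bystanders:** I saw no movement in the pictures.

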